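# Shut the draught hood and tare the jeweller's balance

## Robot

A 6-joint arm with a two-finger parallel gripper is mounted at the origin on the work surface. World frame = base frame: x ahead of the robot, y to its left, z up, the work surface at z = 0. Lengths are in m, angles in rad, forces in N, time in s.
With the tool pointing down it reaches from about 0.35 to 0.8 m from the base axis. Payload 7.3 kg.
Tool frame: the origin (TCP) lies at the very end of the fingers, on their centre line; the grasp point (between the pads) lies 19 mm behind it; x points along the fingers, z is the direction in which the jaws open and shut, and the axes are right-handed (so a half turn about x gives the same grasp; the last joint's range is limited). The gripper opens to 85 mm and grips with 20 to 120 N. Pads are 22 mm wide; open, the fingers measure 114 mm over their backs; the gripper's body (76 mm by 85 mm) begins 54 mm behind the grasp point. The pads swing forward as they close: fully open they stand 13 mm farther back than shut.
Start: joints at [1.099, 0.342, 1.524, -0, 1.275, -0.146], TCP at [0.168, 0.497, 0.231] pointing down, gripper open.
Joint ranges: [-2.53, 2.53], [-0.77, 2.02], [0.04, 2.7], [-1, 4.14], [0.28, 2.66], [-3.11, 3.11]. Speed limits (rad/s): [2.57, 2.57, 3.14, 3.14, 3.14, 3.14].

## Interface

Orientations are given as a unit quaternion [w, x, y, z].
In Python, from station import get_state, read_camera, sign_off, find_in, silhouettes, place_of gives the robot as it stands.
- The arm moves only by the tool move_arm, never from a script. Its argument "deltas" is a list of rows, each a list of 2 entries, a list of its own where there are three numbers: the shift along the tool's x, y, z in mm, then the turn, a rotation vector about the tool's x, y, z in degrees. In form: [[[tx, ty, tz], [ax, ay, az]], ...]. A call has exactly 10 rows; each row shifts and turns the pose as measured when the row begins, along the tool's axes as they then stand; what a row does not reach is not made up. A row lasts 1/10 s, in which the tool goes at most 50 mm and 8.59 degrees, less where a joint would pass 70% of its speed; a pose out of reach is approached as far as the arm can. A call with a gripper value outside its range is refused whole. "hand" is the opening, from -1 (shut) to 1 (fully open), set as the call begins (left out, the last holds). The fingers move at their own pace and stop on an object; "force" is the grip in N (left out, the last holds). Time passes only in rows, so rows that do not move let the fingers close, or fill a call up. It gives the time, the measured TCP pose, the force and the opening at its end, in the units of the state.
- get_state(): the state, without advancing time (a new reading comes with each control period).
- read_camera(name): name is "scene" or "top" or "wrist"; returns a dict with "frame" (384x512x3 uint8, red, green, blue), "range_z" (384x512 float32, m along the optical axis (not along the pixel's ray), 0 where there is no reading), "K" (3x3 intrinsics, pixels), "R" (3x3) and "t" (3): a world point X has camera coordinates R X + t; the wrist camera has in their place "mount" (4x4, takes a point from camera to tool coordinates, whose origin is the TCP and whose axes are the tool frame's). Camera axes: x right, y down, z forward; pixel columns grow to the right and rows downward; lengths in m; the calibration is good to about 2 mm. A picture is of the moment at which its call begins: read the wrist's pose just before it.
- sign_off(): hands the job in, once; it reports no verdict.
Trained networks look in a picture, given as the dict that the camera call returned (one of the last four; its "shot" number tells which), for a name from the list of things; names that differ only in an ending like _2 or _b are one class to them, and where a whole thing is asked for, a point or a joint stands for the part that bears it (a point fixed in the world has none). Each returns a list of dicts, best first, with "p" (0 to 1); they miss things now and then, are a little off and sometimes report something else, mostly with a low value. They report only what shows in the picture. A call takes as long as a camera call. They do not tell look-alikes from the thing itself.
- find_in(picture, name): "uv" ([column, row] in pixels, amid what is visible of it).
- silhouettes(picture, name): "pixels" (384x512 bool, what is visible of it) and "uv" ([column, row] in pixels, amid what is visible of it).
- place_of(picture, name): "uv" ([column, row] in pixels: a listed point, or the origin of a listed thing).
The state is a dict: "clock": time; "qpos": joint angles; "joint_vel": joint speeds; "joint_efforts": joint torques, N m; "ee_pos": TCP position; "ee_rot": TCP orientation; "contact_force": force on the tool from outside, world axes, zero at the start; "moment": the same for the moment, N m; "finger_gap": finger opening in m.
Only numpy, scipy, OpenCV 4.12 (cv2) and the standard library are available. Lean on these libraries where they do the work, as an engineer would, in place of code of your own. Each camera call takes 0.05 s, during which the arm holds its last target. There are 200 camera calls.

## Task

Get the goldsmith's balance ready for weighing: with the fingertips, gently push the sliding draught hood fully shut over the weighing dish, and only then press the tare key (the long bar-shaped key in the front deck) all the way down with a light touch and let it spring back up. Leave the two round keys unpressed, leave the dish, the jar and the block of polishing bits where they stand, and draw back clear.

Things in the scene. Friction and masses are not known exactly. Their poses are not given: they have to be found in the camera images.
- balance: White balance, fixed, 300 (x) x 220 (y) mm. Origin: centre of its underside; x from its front (robot side) to its back, y to its left, z up. Front deck (x -150 to -20 mm) 50 mm high, with three keys at x = -95 mm, y = -62, 0, 62 mm, in random order. Behind it a block 90 mm high: left part (y 10 to 110 mm) solid, flat-topped; right part (y -110 to 10 mm) an open well with the dish.
- hood (a joint): Opening of the draught hood, m: 0 = fully shut over the well, grows as the hood slides along the balance's +y over the flat top; at most 0.1, it starts 0.04 to 0.085 open. It runs on a slide with about 1.2 N of friction, stays where it is left and meets a stop at 0; do not push it with more than 30 N.
- hood_push_face (a point): Centre of the hood's upright left outer face, to push towards the balance's -y; axes as the balance's; 105 mm above the bench, in the balance's frame at x = 65 mm, y = 6 mm + opening. The hood is a dark steel frame with a clear top, 160 (x) x 116 (y) mm, from 91 to 119 mm above the bench. The flat top left of it is bare; at least 50 mm of bench left of the balance is free.
- key_tare (a joint): Travel of the tare key, m: 0 = up, 0.006 = all the way down. Spring: about 1 N to start it, 4 N fully down, then a hard stop; it counts as pressed from 4 mm and springs back by itself. More than 20 N would harm it.
- key_tare_top (a point): Centre of the top face of the tare key, 63 mm above the bench when up, moving with the key. The tare key is the bar-shaped one: black plastic, 44 mm long along the balance's x, 16 mm wide along its y, standing 13 mm above the deck. Axes as the balance's.
- key_units (a joint): Travel of the round key named units, m: 0 = up, 0.006 = down; same spring as the tare key. Not to be pressed.
- key_units_top (a point): Centre of the top face of a round black key, 22 mm across, 63 mm above the bench when up. To be left alone.
- key_power (a joint): Travel of the round key named power, m: 0 = up, 0.006 = down; same spring as the tare key. Not to be pressed.
- key_power_top (a point): Centre of the top face of a round black key, 22 mm across, 63 mm above the bench when up. To be left alone.
- dish: Small round aluminium weighing dish, 48 mm across the rim, 26 mm high, loose on the pan in the well; origin at the centre of its underside, 56 mm above the bench.
- jar: Glass jar with brass lid, 64 mm across, 85 mm high, loose on the bench on one side of the balance; origin at the centre of its underside.
- bur_block: Wooden block of polishing bits, 70 x 55 mm, 28 mm high, bits up to 54 mm, loose on the bench on the other side of the balance; origin at the centre of its underside.
Things that resemble listed ones, but are neither listed nor needed, are in the scene too. What is shaped like the jar but green or red is not meant.

How it is judged:
By the outcome, as a careful person would: the job done as asked, in the order asked, and still so for the second after the job is handed in, with the robot touching nothing.
It also fails if it takes over 42 s, if anything falls off the work surface, if the arm or the gripper's body presses on something with over 40 N, if the wrist force passes 120 N, or if a joint passes its speed limit or range.

## Working session

There is one attempt and no reset: what is moved stays moved. The work goes in short steps, Python scripts to look and compute and a tool call to move; the robot and the scene stay as the last step left them, time stands still between calls to the robot, and variables do not carry over. Pictures are saved under pics/ and viewed, about 8 in all and at most 12, crops included, and the job is handed in when it is done.

Besides the shell and the picture viewer there is one more tool, called as name(argument=value, ...), one argument or row to a line, values as JSON. move_arm: Moves the arm, as the interface text tells. Its arguments: {"type":"object","properties":{"deltas":{"type":"array","items":{"type":"array"}},"hand":{"type":"number"},"force":{"type":"number"}},"required":["deltas"]}

```bash
mkdir -p pics; cat > h.py <<'E'
import numpy as np, cv2
from station import *
def w(p,uv,z=None):
    u,v=uv; K=p["K"]
    d=np.linalg.inv(K)@np.array([u,v,1.])
    if z is None:
        r=p["range_z"][int(v)-1:int(v)+2,int(u)-1:int(u)+2]; r=r[r>0]
        return p["R"].T@(d*np.median(r)-p["t"])
    c=-p["R"].T@p["t"]; dd=p["R"].T@d
    return c+dd*(z-c[2])/dd[2]
def save(p,n,box=None,s=1.5):
    f=p["frame"][...,::-1]
    if box: f=f[box[1]:box[3],box[0]:box[2]]
    cv2.imwrite("pics/"+n,cv2.resize(f,None,fx=s,fy=s,interpolation=cv2.INTER_CUBIC))
E
python3 - <<'E'
from h import *
np.set_printoptions(precision=4,suppress=True)
s=get_state();print(s)
Z=dict(balance=0,hood_push_face=.105,key_tare_top=.063,key_units_top=.063,key_power_top=.063,dish=.056,jar=0,bur_block=0)
for c in("top","scene"):
    p=read_camera(c);save(p,c+".png")
    print(c,-p["R"].T@p["t"])
    for n,z in Z.items():
        for o in place_of(p,n)[:3]: print(n,round(o["p"],2),np.round(o["uv"],1),w(p,o["uv"],z))
E
```

```text
{'clock': 0.0, 'qpos': array([ 1.099 ,  0.3428,  1.525 , -0.    ,  1.2754, -0.146 ]), 'joint_vel': array([ 0.002 , -0.0011, -0.0003,  0.0009,  0.0012,  0.0023]), 'joint_efforts': array([ -0.0016, -43.3694, -24.6003,  -0.0003,   0.008 ,   0.    ]), 'ee_pos': array([0.1678, 0.497 , 0.2306]), 'ee_rot': array([ 0.574 , -0.4126,  0.575 ,  0.412 ]), 'contact_force': array([0.17  , 1.8183, 0.7317]), 'moment': array([ 0.0195, -0.0056,  0.0341]), 'finger_gap': 0.08556424121050235}
top [ 0.3994 -0.0207  1.2275]
balance 0.68 [274.5 213.1] [ 0.5651 -0.0929  0.    ]
hood_push_face 0.82 [245.7 177.5] [ 0.6326 -0.0177  0.105 ]
key_tare_top 0.57 [305.3 249.8] [ 0.4713 -0.1641  0.063 ]
key_units_top 0.41 [280.6 248.3] [ 0.4731 -0.1055  0.063 ]
key_power_top 0.42 [255.7 252.6] [ 0.4613 -0.0468  0.063 ]
dish 0.55 [298.1 183.3] [ 0.6326 -0.1456  0.056 ]
jar 0.79 [359.3 233. ] [ 0.5212 -0.3078  0.    ]
jar 0.76 [366.1 159.7] [ 0.7116 -0.3269  0.    ]
jar 0.66 [409.7 202.9] [ 0.6021 -0.4379  0.    ]
bur_block 0.98 [190.9 210.7] [0.5647 0.1175 0.    ]
scene [1.0544 0.557  1.1217]
balance 0.83 [254.1 202.2] [ 0.5712 -0.08    0.    ]
hood_push_face 0.79 [250.8 205.2] [ 0.6305 -0.0176  0.105 ]
key_tare_top 0.47 [261.1 161.6] [ 0.482  -0.1604  0.063 ]
key_units_top 0.47 [273.5 173.1] [ 0.4799 -0.0981  0.063 ]
key_power_top 0.54 [288.4 185.6] [ 0.4742 -0.0305  0.063 ]
jar 0.97 [225.2 154.2] [ 0.5276 -0.3059  0.    ]
jar 0.94 [188.4 145. ] [ 0.6073 -0.4209  0.    ]
jar 0.88 [198.8 166.1] [ 0.631  -0.3156  0.    ]
bur_block 0.73 [296.8 244.7] [0.5633 0.1225 0.    ]
```

View pics/top.png

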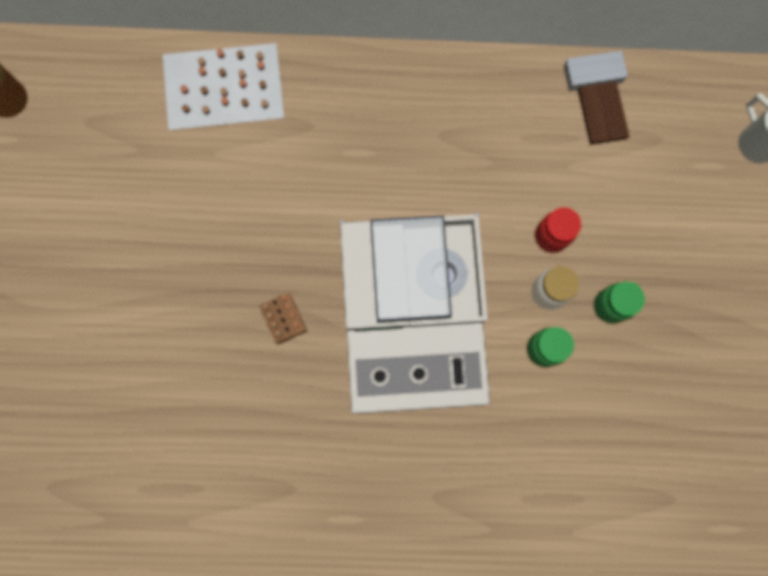

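View pics/scene.png

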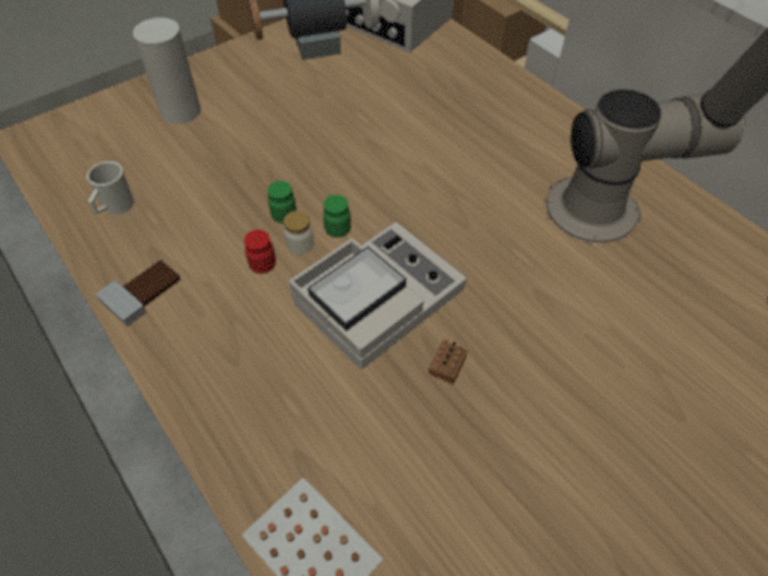

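The two pictures: balance at top-camera pixels (230–325, 143–274). The bar-shaped key is at (305,247), and the round keys are at (279,249) and (253,251). The bar fits the tare key (44 x 16 mm, rectangular), the discs do not. The hood is at about (250–300, 145–214). I'll enlarge that area to confirm.

```bash
python3 - <<'E'
from h import *
p=read_camera("top");save(p,"crop.png",(220,135,335,280),4)
E
```

```text
(no output)
```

View pics/crop.png

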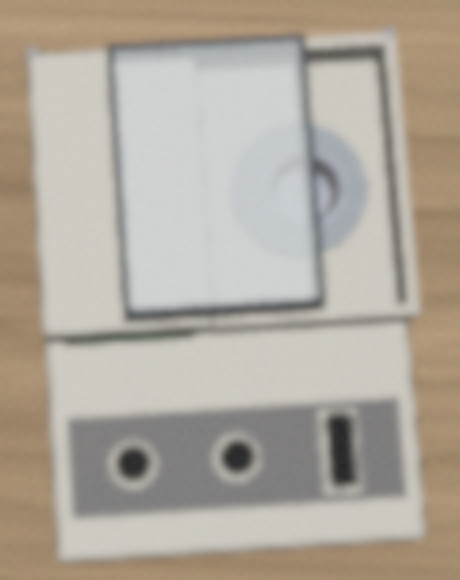

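The crop confirms it: bar key at crop (343,451), round keys at (133,462) and (238,457). The hood's top corners are (110,46), (303,38), (323,303) and (128,317), and the dish shows through it. Next I fit the balance pose.

```bash
python3 - <<'E'
from h import *
from scipy.optimize import least_squares
np.set_printoptions(precision=4,suppress=True)
p=read_camera("top")
up=lambda c:np.array([220+(c[0]+.5)/4-.5,135+(c[1]+.5)/4-.5])
P=[((30,50),150,110,.09),((394,34),150,-110,.09),((46,337),-20,110,.09),((419,314),-20,-110,.09),((60,560),-150,110,.05),((424,538),-150,-110,.05),((133,462),-95,62,.063),((238,457),-95,0,.063),((343,451),-95,-62,.063)]
W=np.array([w(p,up(c),z)[:2] for c,_,_,z in P]);M=np.array([[a,b] for _,a,b,_ in P])/1e3
def T(q,m):
    c,s=np.cos(q[2]),np.sin(q[2]); return q[:2]+m@np.array([[c,s],[-s,c]])
r=least_squares(lambda q:(T(q,M)-W).ravel(),[.565,-.09,0],loss="soft_l1",f_scale=.003)
q=r.x;print(q,np.degrees(q[2]));print((T(q,M)-W)*1e3)
H=np.array([w(p,up(c),.119)[:2] for c in((110,46),(303,38),(323,303),(128,317))])
c,s=np.cos(q[2]),np.sin(q[2]);R=np.array([[c,-s],[s,c]])
print("hood in balance",(H-q[:2])@R*1e3)
print("tare",T(q,np.array([-.095,-.062])))
# depth check
D=w(p,(245,260));print("depth deck",D, w(p,(235,180)))
for y in(.07,.056,.10,.0):print("face",y,T(q,np.array([.065,y])))
E
```

```text
[ 0.5669 -0.0936  0.088 ] 5.043301629775894
[[-1.4872  0.2111]
 [ 0.3305 -1.1553]
 [ 1.0061  1.0181]
 [ 0.1157 -0.2543]
 [-0.9322  1.4637]
 [-0.4303 -1.6063]
 [-0.0939 -0.2339]
 [ 0.6319  0.0085]
 [ 0.7483  0.4885]]
hood in balance [[143.4417  62.5352]
 [142.2785 -50.3122]
 [-14.2097 -50.2561]
 [-15.8883  61.4166]]
tare [ 0.4777 -0.1638]
depth deck [ 0.4436 -0.0222  0.0541] [0.6285 0.0073 0.0915]
face 0.07 [ 0.6255 -0.0182]
face 0.056 [ 0.6267 -0.0321]
face 0.1 [0.6229 0.0117]
face 0.0 [ 0.6317 -0.0879]
```

```bash
cat >> h.py <<'E'
from scipy.spatial.transform import Rotation as Ro
np.set_printoptions(precision=4,suppress=True)
Q=np.array([.5669,-.0936,.088]); Rb=Ro.from_euler("z",Q[2]).as_matrix()
B=np.array([Q[0],Q[1],0.])
def go(bal_mm,zsign=1):
    "delta in present tool axes (mm) and turn (deg) to reach tip at bal_mm, tool down, jaw axis along +-balance x"
    s=get_state(); R=Ro.from_quat(np.roll(s["ee_rot"],-1)).as_matrix()
    tgt=B+Rb@(np.array(bal_mm)/1e3)
    z=zsign*Rb[:,0]; x=np.array([0,0,-1.]); Rt=np.column_stack([x,np.cross(z,x),z])
    print("clock",s["clock"],"bal pos",(Rb.T@(s["ee_pos"]-B))*1e3,"F",s["contact_force"],"gap",s["finger_gap"])
    print("q",s["qpos"])
    print("target",tgt,"d now",R.T@(tgt-s["ee_pos"])*1e3,"d aligned",Rt.T@(tgt-s["ee_pos"])*1e3,"turn",np.degrees(Ro.from_matrix(R.T@Rt).as_rotvec()))
    return R
E
python3 - <<'E'
from h import *
print(go((65,95,160),1)); go((65,95,160),-1)
E
```

```text
clock 1.0 bal pos [-345.393   623.7748  231.3242] F [-0.3371 -0.1352  0.366 ] gap 0.08534547553342643
q [ 1.099   0.342   1.5241 -0.      1.2754 -0.146 ]
target [0.6233 0.0067 0.16  ] d now [  71.3161 -588.3486 -319.1744] d aligned [  71.3242 -528.7748  410.393 ] turn [66.2947  0.0053 -0.0012]
[[ 0.0001 -0.9474  0.32  ]
 [ 0.0001  0.32    0.9474]
 [-1.     -0.      0.0001]]
clock 1.0 bal pos [-345.393   623.7748  231.3242] F [-0.3371 -0.1352  0.366 ] gap 0.08534547553342643
q [ 1.099   0.342   1.5241 -0.      1.2754 -0.146 ]
target [0.6233 0.0067 0.16  ] d now [  71.3161 -588.3486 -319.1744] d aligned [  71.3242  528.7748 -410.393 ] turn [-113.7053    0.0013    0.0059]
```

move_arm(
  deltas=[
    [[0, -35, -19], [6.6, 0, 0]],
    [[0, -37, -15], [6.6, 0, 0]],
    [[0, -39, -11], [6.6, 0, 0]],
    [[0, -40, -6], [6.6, 0, 0]],
    [[0, -40, -2], [6.6, 0, 0]],
    [[0, -40, 3], [6.6, 0, 0]],
    [[0, -39, 8], [6.6, 0, 0]],
    [[0, -38, 12], [6.6, 0, 0]],
    [[0, -36, 16], [6.6, 0, 0]],
    [[0, -34, 20], [6.6, 0, 0]],
  ],
  hand=-1,
  force=40,
)

```text
clock: 2.0
ee_pos: [0.4407, 0.1921, 0.2317]
ee_rot: [0.708, -0.019, 0.706, 0.021]
contact_force: [0.2, 0.7, 0.6]
finger_gap: 0.0001
```

```bash
python3 -c "
from h import *
go((65,95,160))"
```

```text
clock 2.0 bal pos [-100.6169  295.6501  231.7005] F [0.2336 0.6586 0.5855] gap 5.016688129405632e-05
q [0.2495 0.2583 1.6428 0.003  1.2368 0.1913]
target [0.6233 0.0067 0.16  ] d now [  71.5479 -195.7094  171.4908] d aligned [  71.7005 -200.6501  165.6169] turn [-1.7628  0.179  -0.1964]
```

move_arm(
  deltas=[
    [[0, -28, 24], [-1.8, 0.2, -0.2]],
    [[5, -28, 23], [0, 0, 0]],
    [[10, -28, 23], [0, 0, 0]],
    [[10, -28, 23], [0, 0, 0]],
    [[10, -28, 23], [0, 0, 0]],
    [[10, -28, 23], [0, 0, 0]],
    [[10, -20, 18], [0, 0, 0]],
    [[10, -10, 8], [0, 0, 0]],
    [[6, 0, 0], [0, 0, 0]],
    [[0, 0, 0], [0, 0, 0]],
  ],
)

```text
clock: 3.0
ee_pos: [0.6299, -0.0049, 0.1575]
ee_rot: [0.707, -0.028, 0.706, 0.028]
contact_force: [0.0, -0.1, -0.2]
finger_gap: -0.0002
```

```bash
python3 -c "
from h import *
go((65,95,103));p=read_camera('scene');save(p,'s2.png',(170,120,330,280),4)
p=read_camera('wrist');save(p,'w2.png')"
```

```text
clock 3.0 bal pos [ 70.5917  82.8313 157.4852] F [ 0.0186 -0.145  -0.1961] gap -0.00019590414069541102
q [-0.1298  0.5933  1.3209  0.001   1.2258 -0.2094]
target [0.6233 0.0067 0.103 ] d now [54.4829 12.0861 -5.7905] d aligned [54.4852 12.1687 -5.5917] turn [-0.4994  0.0979 -0.0348]
```

View pics/s2.png

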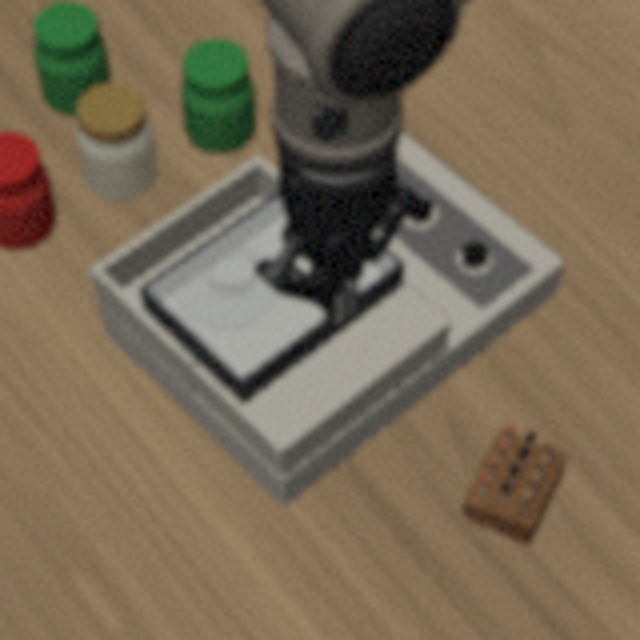

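The scene crop shows the closed fingertips at (335,310), above the hood's left edge, with the jar and block untouched. I'll move left, then down.

move_arm(
  deltas=[
    [[0, 8, -3], [-0.5, 0.1, 0]],
    [[0, 8, -3], [0, 0, 0]],
    [[5, 0, 0], [0, 0, 0]],
    [[12, 0, 0], [0, 0, 0]],
    [[12, 0, 0], [0, 0, 0]],
    [[12, 0, 0], [0, 0, 0]],
    [[8, 0, 0], [0, 0, 0]],
    [[4, 0, 0], [0, 0, 0]],
    [[0, 0, 0], [0, 0, 0]],
    [[0, 0, 0], [0, 0, 0]],
  ],
)

```text
clock: 4.1
ee_pos: [0.621, 0.0156, 0.1025]
ee_rot: [0.707, -0.033, 0.705, 0.033]
contact_force: [0.7, 0.5, 0.5]
finger_gap: 0.0001
```

```bash
python3 -c "
from h import *
go((65,75,103))"
```

```text
clock 4.1 bal pos [ 63.4501 104.0115 102.4571] F [0.6936 0.451  0.4517] gap 0.00011286031772815994
q [-0.0986  0.633   1.4132  0.0009  1.0931 -0.1927]
target [ 0.6251 -0.0132  0.103 ] d now [ -0.5484 -29.0198   1.3855] d aligned [ -0.5429 -29.0115   1.5499] turn [ 0.3271  0.1406 -0.018 ]
```

move_arm(
  deltas=[
    [[0, -6, 1], [0.3, 0, 0]],
    [[0, -6, 0], [0, 0, 0]],
    [[0, -5, 0], [0, 0, 0]],
    [[0, -5, 0], [0, 0, 0]],
    [[0, -4, 0], [0, 0, 0]],
    [[0, -4, 0], [0, 0, 0]],
    [[0, -4, 0], [0, 0, 0]],
    [[0, -4, 0], [0, 0, 0]],
    [[0, -4, 0], [0, 0, 0]],
    [[0, -4, 0], [0, 0, 0]],
  ],
)

```text
clock: 5.1
ee_pos: [0.6276, -0.0337, 0.1042]
ee_rot: [0.709, -0.031, 0.704, 0.031]
contact_force: [0.2, 0.1, -0.2]
finger_gap: 0.0001
```

```bash
python3 -c "
from h import *
go((65,17,103))"
```

```text
clock 5.1 bal pos [ 65.7398  54.3397 104.2184] F [ 0.2495  0.1027 -0.1854] gap 0.0001443841450680592
q [-0.1767  0.6414  1.3913  0.0027  1.1032 -0.2657]
target [ 0.6302 -0.071   0.103 ] d now [  1.1836 -37.3409  -0.7395] d aligned [  1.2184 -37.3397  -0.7398] turn [-0.0116  0.352  -0.0465]
```

```bash
python3 -c "
from h import *
p=read_camera('scene');save(p,'s3.png',(170,120,330,280),4)
for o in place_of(p,'hood_push_face')[:1]: print(o['p'],Rb.T@(w(p,o['uv'],.105)-B)*1e3)"
```

```text
0.87 [ 64.0949  48.4514 105.    ]
```

View pics/s3.png

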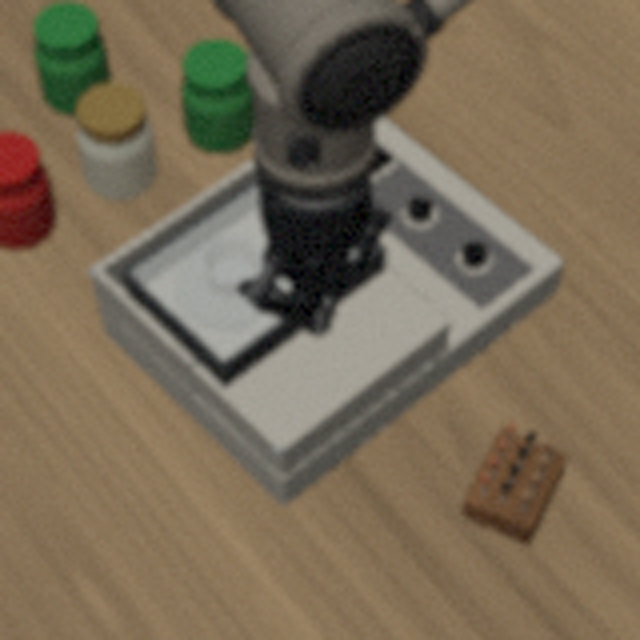

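The hood slides along with the fingers: its corner moved from (247,395) to (225,380), and the jar and block stand still. I'll keep pushing.

move_arm(
  deltas=[
    [[0, -3, 0], [0, 0.3, 0]],
    [[0, -4, 0], [0, 0, 0]],
    [[0, -4, 0], [0, 0, 0]],
    [[0, -4, 0], [0, 0, 0]],
    [[0, -4, 0], [0, 0, 0]],
    [[0, -4, 0], [0, 0, 0]],
    [[0, -3, 0], [0, 0, 0]],
    [[0, -2, 0], [0, 0, 0]],
    [[0, -2, 0], [0, 0, 0]],
    [[0, -2, 0], [0, 0, 0]],
  ],
)

```text
clock: 6.2
ee_pos: [0.6307, -0.0683, 0.1042]
ee_rot: [0.707, -0.031, 0.706, 0.031]
contact_force: [0.4, 1.3, 0.6]
finger_gap: 0.0002
```

```bash
python3 -c "
from h import *
go((65,17,103))"
```

```text
clock 6.2 bal pos [ 65.7351  19.5504 104.2316] F [0.3779 1.2906 0.5827] gap 0.00015752628883063474
q [-0.2291  0.6541  1.3665  0.001   1.1208 -0.3171]
target [ 0.6302 -0.071   0.103 ] d now [ 1.2292 -2.5516 -0.7346] d aligned [ 1.2316 -2.5504 -0.7351] turn [-0.0258  0.0297 -0.0436]
```

move_arm(
  deltas=[
    [[0, -1, 0], [0, 0, 0]],
    [[0, -1, 0], [0, 0, 0]],
    [[0, -1, 0], [0, 0, 0]],
    [[0, -1, 0], [0, 0, 0]],
    [[0, -1, 0], [0, 0, 0]],
    [[0, -1, 0], [0, 0, 0]],
    [[0, -1, 0], [0, 0, 0]],
    [[0, -1, 0], [0, 0, 0]],
    [[0, -1, 0], [0, 0, 0]],
    [[0, -1, 0], [0, 0, 0]],
  ],
)

```text
clock: 7.2
ee_pos: [0.6308, -0.0703, 0.1043]
ee_rot: [0.706, -0.027, 0.707, 0.036]
contact_force: [0.9, 5.0, 0.8]
finger_gap: 0.0
```

```bash
python3 -c "
from h import *
go((65,17,103))"
```

```text
clock 7.2 bal pos [ 65.6897  17.6339 104.3394] F [0.8674 5.024  0.7751] gap 2.2161930549083996e-05
q [-0.2375  0.6565  1.3614  0.013   1.1286 -0.3335]
target [ 0.6302 -0.071   0.103 ] d now [ 1.3318 -0.6492 -0.6901] d aligned [ 1.3394 -0.6339 -0.6897] turn [ 0.1364 -0.0476 -0.7293]
```

It has stopped at y = 17.6 mm against 5 N (17 expected when shut). One firmer push, still well under 30 N, should confirm the stop.

move_arm(
  deltas=[
    [[0, -1, 0], [0, 0, 0.7]],
    [[0, -1.5, 0], [0, 0, 0]],
    [[0, -1.5, 0], [0, 0, 0]],
    [[0, -2, 0], [0, 0, 0]],
    [[0, -2, 0], [0, 0, 0]],
    [[0, -2, 0], [0, 0, 0]],
    [[0, -2, 0], [0, 0, 0]],
    [[0, -2, 0], [0, 0, 0]],
    [[0, -2, 0], [0, 0, 0]],
    [[0, -2, 0], [0, 0, 0]],
  ],
)

```text
clock: 8.2
ee_pos: [0.6306, -0.0698, 0.1048]
ee_rot: [0.704, -0.013, 0.708, 0.054]
contact_force: [-0.5, 10.0, 1.2]
finger_gap: -0.0
```

```bash
python3 -c "
from h import *
go((65,30,103))"
```

```text
clock 8.2 bal pos [ 65.5572  18.0664 104.8346] F [-0.533  10.0075  1.2343] gap -2.828158909856979e-05
q [-0.2576  0.6629  1.3488  0.0583  1.154  -0.3774]
target [ 0.629 -0.058  0.103] d now [ 2.5268 11.8107 -0.4583] d aligned [ 1.8346 11.9336 -0.5572] turn [ 0.4367 -0.2214 -3.3302]
```

At 10 N nothing moves, so the hood is against its stop. I'll back off in +y, level the tool and rise.

move_arm(
  deltas=[
    [[0, 5, 0], [0, 0, 0]],
    [[0, 7, 0], [0.4, -0.2, -1]],
    [[0, 8, 0], [0, 0, -1.3]],
    [[0, 5, 0], [0, 0, -1]],
    [[-10, 0, 0], [0, 0, 0]],
    [[-20, 0, 0], [0, 0, 0]],
    [[-20, 0, 0], [0, 0, 0]],
    [[-15, 0, 0], [0, 0, 0]],
    [[-3, 0, 0], [0, 0, 0]],
    [[0, 0, 0], [0, 0, 0]],
  ],
)

```text
clock: 9.2
ee_pos: [0.6286, -0.0489, 0.179]
ee_rot: [0.707, -0.033, 0.706, 0.029]
contact_force: [-0.9, 0.9, 0.1]
finger_gap: 0.0001
```

```bash
python3 -c "
from h import *
go((-95,-62,110))
p=read_camera('scene');save(p,'s4.png',(170,120,330,280),4)
p=read_camera('top');save(p,'t4.png',(220,135,335,280),4)"
```

```text
clock 9.2 bal pos [ 65.3755  39.0649 178.9637] F [-0.8766  0.936   0.0953] gap 0.00010658324871490554
q [-0.1964  0.5762  1.2897 -0.0057  1.2738 -0.2821]
target [ 0.4777 -0.1637  0.11  ] d now [  69.5047 -100.7597 -160.334 ] d aligned [  68.9637 -101.0649 -160.3755] turn [-0.0345  0.0159  0.3324]
```

View pics/s4.png

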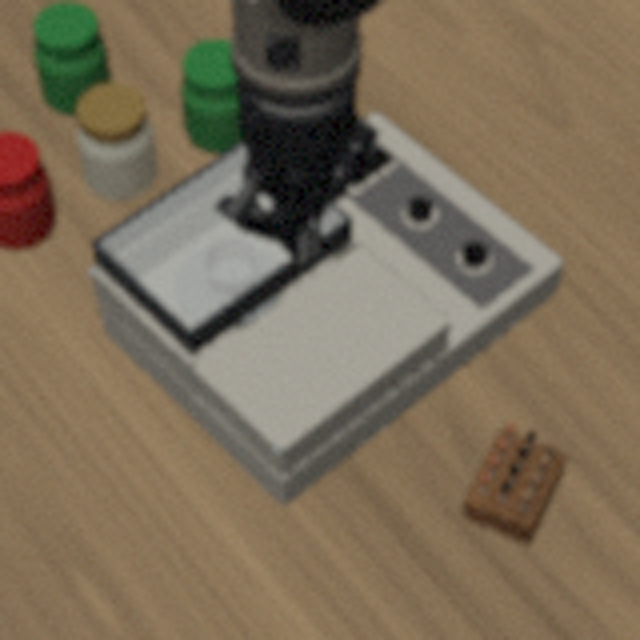

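The hood now reaches the well's right edge (corners (95,245) and (195,345)), with the dish visible under it and the jar and block in place. Next is the tare key.

move_arm(
  deltas=[
    [[0, -10, -16], [0, 0, 0.3]],
    [[0, -16, -25], [0, 0, 0]],
    [[0, -16, -25], [0, 0, 0]],
    [[0, -16, -25], [0, 0, 0]],
    [[0, -16, -25], [0, 0, 0]],
    [[0, -12, -20], [0, 0, 0]],
    [[10, -6, -10], [0, 0, 0]],
    [[20, 0, 0], [0, 0, 0]],
    [[15, 0, 0], [0, 0, 0]],
    [[0, 0, 0], [0, 0, 0]],
  ],
)

```text
clock: 10.3
ee_pos: [0.48, -0.1558, 0.1232]
ee_rot: [0.701, -0.029, 0.712, 0.033]
contact_force: [-0.8, 0.5, -0.1]
finger_gap: -0.0
```

```bash
python3 -c "
from h import *
go((-95,-62,75))"
```

```text
clock 10.3 bal pos [-92.0425 -54.3645 123.1796] F [-0.8098  0.4546 -0.1217] gap -5.708939788752769e-06
q [-0.4647  0.4309  1.7174 -0.0024  1.0098 -0.5508]
target [ 0.4777 -0.1637  0.075 ] d now [48.1645 -7.971  -2.2277] d aligned [48.1796 -7.6355 -2.9575] turn [-0.0348 -0.8624 -0.3971]
```

move_arm(
  deltas=[
    [[0, -4, -1], [0, -0.9, -0.4]],
    [[0, -3, -1], [0, 0, 0]],
    [[8, 0, 0], [0, 0, 0]],
    [[12, 0, 0], [0, 0, 0]],
    [[12, 0, 0], [0, 0, 0]],
    [[8, 0, 0], [0, 0, 0]],
    [[4, 0, 0], [0, 0, 0]],
    [[0, 0, 0], [0, 0, 0]],
    [[0, 0, 0], [0, 0, 0]],
    [[0, 0, 0], [0, 0, 0]],
  ],
)

```text
clock: 11.3
ee_pos: [0.4806, -0.1645, 0.0791]
ee_rot: [0.709, -0.032, 0.704, 0.03]
contact_force: [-0.3, -0.1, -0.1]
finger_gap: -0.0003
```

```bash
python3 -c "
from h import *
go((-95,-62,63))
p=read_camera('scene');save(p,'s5.png',(200,120,330,220),6)"
```

```text
clock 11.3 bal pos [-92.1628 -63.0666  79.1173] F [-0.3032 -0.059  -0.0845] gap -0.00033153079948372376
q [-0.4811  0.4871  1.7742  0.0008  0.8731 -0.5697]
target [ 0.4777 -0.1637  0.063 ] d now [16.0952  1.1215 -2.9399] d aligned [16.1173  1.0666 -2.8372] turn [0.0028 0.3655 0.1947]
```

View pics/s5.png

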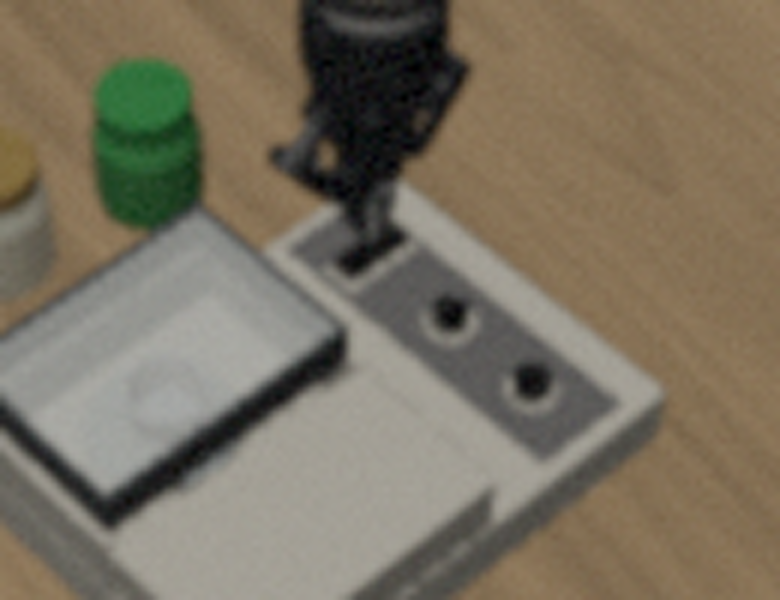

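View pics/t4.png

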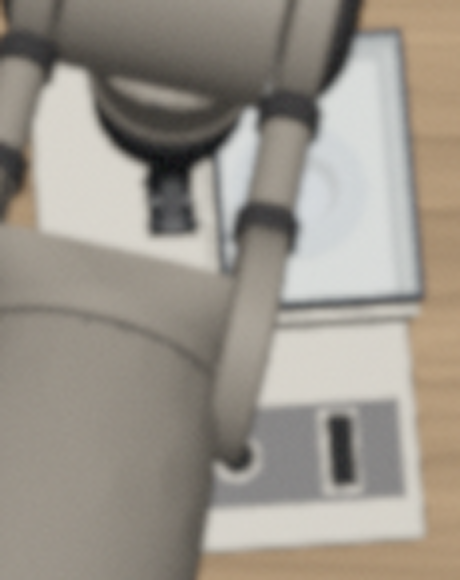

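The tips are straight above the bar key (350,245), the round keys (450,315) and (532,383) are clear, and the top view shows the hood shut over the well. I'll press down gently.

move_arm(
  deltas=[
    [[2, 1, -2], [0, 0.4, 0.2]],
    [[3, 0, -1], [0, 0, 0]],
    [[3, 0, 0], [0, 0, 0]],
    [[2, 0, 0], [0, 0, 0]],
    [[2, 0, 0], [0, 0, 0]],
    [[1, 0, 0], [0, 0, 0]],
    [[1, 0, 0], [0, 0, 0]],
    [[1, 0, 0], [0, 0, 0]],
    [[1, 0, 0], [0, 0, 0]],
    [[1, 0, 0], [0, 0, 0]],
  ],
)

```text
clock: 12.35
ee_pos: [0.4777, -0.164, 0.0616]
ee_rot: [0.706, -0.031, 0.706, 0.031]
contact_force: [-0.4, 0.6, 1.7]
finger_gap: -0.0
```

```bash
python3 -c "
from h import *
go((-95,-62,57))"
```

```text
clock 12.35 bal pos [-95.004  -62.2542  61.5574] F [-0.3974  0.5916  1.6544] gap -1.7875768024747618e-05
q [-0.4822  0.5131  1.7918 -0.0005  0.8362 -0.57  ]
target [ 0.4777 -0.1637  0.057 ] d now [4.5572 0.2566 0.0032] d aligned [4.5574 0.2542 0.004 ] turn [0.005  0.0105 0.0306]
```

Contact is made at z = 61.6 mm with 1.7 N. I'll continue in 0.8 mm steps.

move_arm(
  deltas=[
    [[0.8, 0, 0], [0, 0, 0]],
    [[0.8, 0, 0], [0, 0, 0]],
    [[0.8, 0, 0], [0, 0, 0]],
    [[0.8, 0, 0], [0, 0, 0]],
    [[0.8, 0, 0], [0, 0, 0]],
    [[0.8, 0, 0], [0, 0, 0]],
    [[0.8, 0, 0], [0, 0, 0]],
    [[0.8, 0, 0], [0, 0, 0]],
    [[0.8, 0, 0], [0, 0, 0]],
    [[0.8, 0, 0], [0, 0, 0]],
  ],
)

```text
clock: 13.35
ee_pos: [0.4778, -0.164, 0.0569]
ee_rot: [0.707, -0.032, 0.706, 0.031]
contact_force: [-3.6, 1.1, 11.3]
finger_gap: 0.0002
```

```bash
python3 -c "
from h import *
go((-95,-62,57))"
```

```text
clock 13.35 bal pos [-94.9318 -62.256   56.8921] F [-3.573   1.0563 11.2722] gap 0.00016174489430174398
q [-0.482   0.5199  1.797  -0.0008  0.8225 -0.57  ]
target [ 0.4777 -0.1637  0.057 ] d now [-0.1084  0.2559 -0.0679] d aligned [-0.1079  0.256  -0.0682] turn [0.0304 0.0885 0.0971]
```

The key is at its hard stop: z = 56.9 mm, 11 N (limit 20). I'll release it and draw back up and away.

move_arm(
  deltas=[
    [[-3, 0, 0], [0, 0, 0]],
    [[-5, 0, 0], [0, 0, 0]],
    [[-10, 0, 0], [0, 0, 0]],
    [[-20, 0, 0], [0, 0, 0]],
    [[-25, 0, 0], [0, 0, 0]],
    [[-25, 0, 0], [0, 0, 0]],
    [[-25, 0, -10], [0, 0, 0]],
    [[-20, 0, -20], [0, 0, 0]],
    [[-10, 0, -20], [0, 0, 0]],
    [[0, 0, -10], [0, 0, 0]],
  ],
)

```text
clock: 14.35
ee_pos: [0.4174, -0.1693, 0.208]
ee_rot: [0.708, -0.033, 0.705, 0.031]
contact_force: [-0.5, 0.3, -0.0]
finger_gap: -0.0001
```

move_arm(
  deltas=[
    [[0, 20, 0], [0, 0, 0]],
    [[0, 35, 0], [0, 0, 0]],
    [[0, 35, 0], [0, 0, 0]],
    [[0, 35, 0], [0, 0, 0]],
    [[0, 35, 0], [0, 0, 0]],
    [[0, 35, 0], [0, 0, 0]],
    [[0, 35, 0], [0, 0, 0]],
    [[0, 15, 0], [0, 0, 0]],
    [[0, 0, 0], [0, 0, 0]],
    [[0, 0, 0], [0, 0, 0]],
  ],
)

```text
clock: 15.35
ee_pos: [0.3935, 0.0827, 0.2043]
ee_rot: [0.707, -0.031, 0.706, 0.029]
contact_force: [-0.5, -0.4, -1.1]
finger_gap: -0.0002
```

```bash
python3 - <<'E'
from h import *
go((0,0,200))
p=read_camera('top');save(p,'t6.png',(220,135,390,280),4)
for n,z in dict(hood_push_face=.105,key_tare_top=.063,dish=.056,jar=0,bur_block=0).items():
    for o in place_of(p,n)[:3]: print(n,round(o["p"],2),np.round(o["uv"],1),w(p,o["uv"],z),Rb.T@(w(p,o["uv"],z)-B)*1e3)
p=read_camera('scene')
for o in place_of(p,'hood_push_face')[:1]: print('scene hood',Rb.T@(w(p,o['uv'],.105)-B)*1e3)
E
```

```text
clock 15.35 bal pos [-157.1997  190.8645  204.3241] F [-0.4598 -0.381  -1.1304] gap -0.0001604740897496658
q [ 0.0179  0.1431  1.875  -0.0027  1.1215 -0.0657]
target [ 0.5669 -0.0936  0.2   ] d now [   5.093  -190.3394  157.8121] d aligned [   4.3241 -190.8645  157.1997] turn [-0.1867  0.1039  0.1453]
hood_push_face 0.82 [271.6 176.4] [ 0.6372 -0.0781  0.105 ] [ 71.3856   9.2577 105.    ]
key_tare_top 0.69 [304.6 248.4] [ 0.4745 -0.1624  0.063 ] [-98.0853 -60.4435  63.    ]
jar 0.88 [366.3 190.8] [ 0.6299 -0.3266  0.    ] [  42.2457 -237.6806    0.    ]
jar 0.64 [361.4 230. ] [ 0.5289 -0.3132  0.    ] [ -57.1142 -215.4444    0.    ]
jar 0.62 [406.2 200.6] [ 0.6077 -0.429   0.    ] [  11.1884 -337.6725    0.    ]
bur_block 0.58 [191.3 210.6] [0.565  0.1165 0.    ] [ 16.5789 209.4682   0.    ]
```

View pics/t6.png

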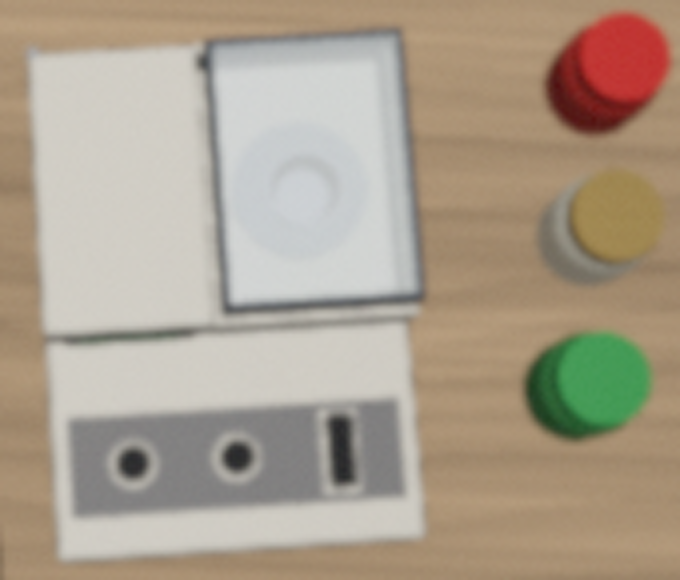

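The final top view shows the hood squarely over the well (corners (207,40), (401,30), (423,298) and (227,311)). The dish is centred beneath it, all three keys look up, and the jar stands where it was. The arm is clear of everything.

```bash
python3 -c "
from station import *
print(sign_off())"
```

```text
the job is handed in; nothing more can be done
None
```

The balance is ready for weighing and the job is handed in, at about 15.5 s of the 42 s allowed. I pushed the hood about 58 mm shut with the closed fingertips. Then I pressed the tare key once and drew the arm back clear.

- **Hood:** it stopped with the tip at y = 17.6–18.1 mm (17 mm expected when shut). It did not move further under 5 N, then 10 N. The last top view shows it squarely over the well.
- **Tare key:** contact was at about 62 mm, and the hard stop at 56.9 mm with an end force of 11 N (limit 20 N). I confirmed the spring-back only from the picture, where the key looks up.
- **Left alone:** the fingers stayed clear of both round keys. The dish, jar and block stand where they were in the pictures.
- **Checks that failed or disagreed:**
  - In the last top view the network put the hood's push face at y = 9 mm where 6 mm is expected. In the same view it was 6 mm off in x, so I trusted the firm stop.
  - It found no dish under the clear hood, and no push face in the last scene view. I could see the dish by eye in the top view.

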